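# Unlock the objective carriage and run it against the studded stop

### The job

Free the locked slide carriage: first throw the keeper's ball lever all the way over, then draw the bolt it blocked fully back. Then slide the carriage along its ways until it rests against the stop that has the stud through it (not the plain block), with the objective still standing upright in its seat on the carriage. Leave the keeper and the bolt open, and do not disturb the bottles and the vee block standing round the slide.

Things in the scene. Friction and masses are not known exactly. Their poses are not given: they have to be found in the camera images.
- slide_base: Fixed aluminium slide unit. Origin: on the table under the middle of the bed; local x across the bed, away from the robot; y along the bed (the carriage's direction); z up. All offsets below are in this frame, in mm. Bed 76 (x) x 370 (y); two steel ways along y with their top at z 20. The whole unit shifts and turns from start to start.
- bolt_guide (a point): Top middle of the fixed strap that guides the bolt (x -61, y 0, z 38), 14 (x) x 29 (y). It stands on the lock's apron, a 10 high plate in front of the bed, x -118 to -36, y -40 to 95. A loose spare screw, 13 thick and 33 tall, stands on the apron's left rear, near x -58, y 69.
- carriage (a joint): Travel of the carriage along the base's +y, m; 0 at the start (locked), range -0.14 to 0.14 but the stop on each side ends it sooner. Friction about 3 N, no spring: it stays where it is left. While the bolt is in its notch it moves only about 1.5 mm.
- carriage_mid (a point): Middle of the top face of the carriage, an aluminium plate 76 (x) x 80 (y) x 16 high whose top is at z 36. Its ends at y +-40 from here meet the stops.
- lug_top (a point): Middle of the top of the carriage's upright steel lug, the place to push it: 12 (x) x 14 (y), standing from the plate (z 36) to here (z 94), 32 in front of the carriage's middle. The objective stands behind it, its near side 28 from the lug's middle.
- seat_mid (a point): Centre of the objective's seat on the carriage's top, on the plate (z 36), 13 behind the carriage's middle: a low black ring 40 inside, 5 high.
- objective_mid (a point): Centre (half-way up) of the loose objective, a dark dome-topped barrel 35 in diameter, 61 high, 0.28 kg, standing in the seat. z axis up along the barrel. Its top is at z 97.
- bolt (a joint): Draw of the bolt, m: 0 shot into the carriage's notch, 0.018 fully back (towards the base's -x, the robot's side). Friction about 2 N, no spring. The closed keeper lets it move only about 2 mm.
- bolt_knob (a point): Centre of the top of the bolt's knob, moves with the bolt: upright post 12 in diameter with a 16 wide, 10 deep black head, top at z 72; post free from z 38 to 62. Shut, it stands at base x -82, y 0, that is 50 in front of the lug.
- keeper (a joint): Angle of the keeper, rad: 0 closed (its flat arm lies across in front of the bolt's end, lever upright), 1.15 fully over (lever leaning to the base's +y, arm raised clear). Starts at 0 to 0.12, still blocking. The arm is clear of the bolt from about 0.3; all the way over means near 1.15. Friction about 0.07 N m, it stays where left.
- keeper_pin (a point): Axis of the keeper's level pin (along the base's x), fixed at base x -99, y 60, z 26. The lever is a 10 thick rod from the pin up to the ball; the arm, 10 (x) x 14 high, runs from the pin 70 along -y when closed and swings up as the lever goes over.
- keeper_ball (a point): Centre of the black 16 mm ball at the top of the keeper's lever, 60 from the pin: above it at 0 rad, then going over to +y.
- stud_mid (a point): Middle of the studded stop, fixed on the ways on one side of the carriage (either +y or -y, 118 to 155 from the base's middle): dark block 62 (x) x 24 (y) x 24 high with a round steel stud along y through it, whose ends stand 20 from here on both sides, and a round clamp knob on top (top at z 56). The carriage rests against it when their middles are 60 apart.
- plain_mid (a point): Middle of the plain block on the other side of the carriage: same dark block 62 x 24 x 24 high (top at z 44), no stud, no knob. Not the target.
- glue_bottle: Bystander: dropper bottle with red nozzle, 29 in diameter, 76 high; origin under its base. Must stay.
- oil_bottle: Bystander: dropper bottle with orange nozzle, 34 in diameter, 88 high; origin under its base. Must stay.
- vee_block: Bystander: steel vee block 50 x 36 x 34 high; origin under its base. Must stay.
Mind the look-alikes: they are no part of the job. Leave any purple look-alike of the part that bears objective_mid alone.

How it is judged (in metres and radians):
On the way, in this order (a step that is already met when the one before it is completed fails the run):
1. the keeper is thrown over (beyond 0.8 rad) (value of joint keeper above 0.8 rad), for 0.2 s.
2. the bolt is drawn back at least 13 mm, with the keeper still over (value of joint keeper above 0.8 rad and value of joint bolt above 0.013 m), for 0.2 s.
3. the carriage rests against the studded stop (horizontal distance between carriage_mid and stud_mid below 0.0625 m), for 0.2 s.
At the end, for the whole second after the job is handed in: The carriage rests against the studded stop (gap under 2.5 mm), standing still; the keeper is over (beyond 0.8 rad) and the bolt back (beyond 13 mm); the objective stands upright (within 0.15 rad) in its seat (within 6 mm) (all of step 2 and horizontal distance between carriage_mid and stud_mid below 0.0625 m and velocity of joint carriage between -0.01 and 0.01 m/s and angle between objective_mid's own z axis and vertical below 0.15 rad and horizontal distance between objective_mid and seat_mid below 0.006 m); the robot touches nothing.
It fails at once if the objective is tipped by more than 0.4 rad or leaves its seat by more than 12 mm (angle between objective_mid's own z axis and vertical above 0.4 rad or horizontal distance between objective_mid and seat_mid above 0.012 m).
It fails at once if the glue bottle is moved by more than 20 mm or tipped (distance of glue_bottle from where it was at the start of the episode above 0.02 m or angle between glue_bottle's own z axis and vertical above 0.4 rad).
It fails at once if the oil bottle is moved by more than 20 mm or tipped (distance of oil_bottle from where it was at the start of the episode above 0.02 m or angle between oil_bottle's own z axis and vertical above 0.4 rad).
It fails at once if the vee block is moved by more than 20 mm or tipped (distance of vee_block from where it was at the start of the episode above 0.02 m or angle between vee_block's own z axis and vertical above 0.4 rad).
It also fails if it takes over 43 s, if anything falls off the work surface, if the arm or the gripper's body presses on something with over 40 N, if the wrist force passes 120 N, or if a joint passes its speed limit or range.

### The arm

A 6-joint arm with a two-finger parallel gripper is mounted at the origin on a cart in front of the work surface, level with it; the furniture and walls round the work are solid. World frame = base frame: x ahead of the robot, y to its left, z up, the work surface at z = 0. Lengths are in mm, angles in rad, forces in N, time in s.
With the tool pointing down it reaches from about 300 to 775 mm from the base axis. Payload 14.6 kg.
Tool frame: the origin (TCP) lies at the very end of the fingers, on their centre line; the grasp point (between the pads) lies 19 mm behind it; y points along the fingers, z is the direction in which the jaws open and shut, and the axes are right-handed (so a half turn about y gives the same grasp; the last joint's range is limited). The gripper opens to 94 mm and grips with 3 to 60 N. Pads are 16 mm wide; open, the fingers measure 119 mm over their backs; the gripper's body (75 mm by 177 mm) begins 78 mm behind the grasp point.
Start: joints at [-1.339, 0.3, 1.521, -0, 1.321, -0.067], TCP at [161.898, -525.621, 175.146] pointing down, gripper open.
Joint ranges: [-3.03, 3.03], [-0.79, 2.21], [0.23, 2.52], [-1.04, 4.18], [0, 3.07], [-2.55, 2.55]. Speed limits (rad/s): [2.22, 2.22, 2.57, 3.14, 3.14, 3.14].

### API

Orientations are given as [roll, pitch, yaw] about the fixed x, y, z axes, in that order (R = Rz(yaw) Ry(pitch) Rx(roll)).
In Python, from cell import monitor, optics, manip gives the robot as it stands.
- The arm moves only by the shell command python3 -m creep 'ROWS' [FORCE]. ROWS is JSON, a list of rows, each an object of numbers: "tx", "ty", "tz": the shift along the tool's x, y, z scaled (see below); "turn": the turn about the tool's y scaled (see below); "fingers": the finger opening in mm, from 0 to 94. In form: [{"tx": .., "ty": .., "tz": .., "turn": .., "fingers": ..}, ...]. A call has 1 to 20 rows; each row is the pose to reach, as a shift and turn from the pose measured when the call began, along the tool's axes at that moment, turning the shorter way round; what a row does not reach only later rows make up. The controller multiplies each number of a shift by 200 mm and each number of a turn by pi rad. A row lasts 1/10 s, in which the tool goes at most 50 mm and 8.59 degrees, less where a joint would pass 70% of its speed; a pose out of reach is approached as far as the arm can. A call with a number of a shift or a turn outside -1 to 1 is refused whole. A call with a gripper value outside its range is refused whole. The fingers move at their own pace and stop on an object; FORCE is the grip in N (left out, the last holds). Time passes only in rows, so rows that repeat a pose let the fingers close. It gives the time, the measured TCP pose, the force and the opening at its end, in the units of the state.
- monitor.read_state(): the state, without advancing time (a new reading comes with each control period).
- optics.camera(name): name is "scene" or "top"; returns a dict with "frame" (400x640x3 uint8, red, green, blue), "range_z" (400x640 float32, mm along the optical axis (not along the pixel's ray), 0 where there is no reading), "fx", "fy", "cx", "cy" (pixels), "distortion" ([k1, k2, p1, p2, k3] as OpenCV has them; the pictures are not rectified), "R" (3x3) and "t" (3): a world point X has camera coordinates R X + t. Camera axes: x right, y down, z forward; pixel columns grow to the right and rows downward; lengths in mm; the calibration is good to about 2 mm. A picture is of the moment at which its call begins.
- manip.sign_off(): hands the job in, once; it reports no verdict.
The state is a dict: "clock": time; "joints": joint angles; "qd": joint speeds; "effort": joint torques, N m; "eef_pos": TCP position; "eef_rot": TCP orientation; "wrist_force": force on the tool from outside, world axes, zero at the start; "moment": the same for the moment, N m; "finger_gap": finger opening in mm.
Only numpy, scipy, OpenCV 4.12 (cv2) and the standard library are available. Lean on these libraries where they do the work, as an engineer would, in place of code of your own. Each camera call takes 0.05 s, during which the arm holds its last target.

## Working session

There is one attempt and no reset: what is moved stays moved. The work goes in short steps, Python scripts to look and compute and a shell command to move; the robot and the scene stay as the last step left them, time stands still between calls to the robot, and variables do not carry over. Pictures are saved under pics/ and viewed, and the job is handed in when it is done.

```bash
ls; mkdir -p pics
python3 - <<'E'
from cell import monitor, optics
import cv2,numpy as np,pickle
print(monitor.read_state())
for n in ("scene","top"):
    c=optics.camera(n); pickle.dump(c,open(f"{n}0.pkl","wb"))
    cv2.imwrite(f"pics/{n}0.png",c["frame"][:,:,::-1])
    print(n,c["fx"],c["fy"],c["cx"],c["cy"],c["distortion"],np.round(c["R"],3).tolist(),c["t"], (c["range_z"]>0).mean())
E
```

```text
pics
{'clock': 0.0, 'joints': array([-1.33861743e+00,  3.00504889e-01,  1.52160028e+00, -1.67123674e-05,
        1.32063247e+00, -6.65815060e-02]), 'qd': array([-0.00167423,  0.00177188, -0.0008491 , -0.000461  , -0.00022502,
        0.00039122]), 'effort': array([-1.25416813e-03, -5.31805193e+01, -3.52731764e+01,  7.07485783e-02,
        2.44888442e-02, -9.16751560e-05]), 'eef_pos': array([ 161.82038107, -525.35406874,  174.55967748]), 'eef_rot': array([-1.57193984e+00,  6.00264683e-05, -2.84282814e+00]), 'wrist_force': array([-0.57799947, -0.23107474, -0.94492654]), 'moment': array([0.06735226, 0.03978739, 0.00275236]), 'finger_gap': 94.11458315730218}
scene 460.27449376969673 460.27449376969673 314.9710547231473 196.19903193767544 [-0.05681911  0.          0.          0.          0.        ] [[0.768, -0.64, -0.003], [-0.475, -0.568, -0.672], [0.428, 0.518, -0.741]] [-416.29928714  417.70140335  722.19672292] 0.996078125
top 444.8711498566311 444.8711498566311 319.89667423923436 197.88723401902854 [-0.00591405  0.          0.          0.          0.        ] [[0.028, -0.999, 0.021], [-0.996, -0.03, -0.089], [0.089, -0.019, -0.996]] [  85.2320556   607.72434178 1066.73350913] 0.99627734375
```

View pics/scene0.png

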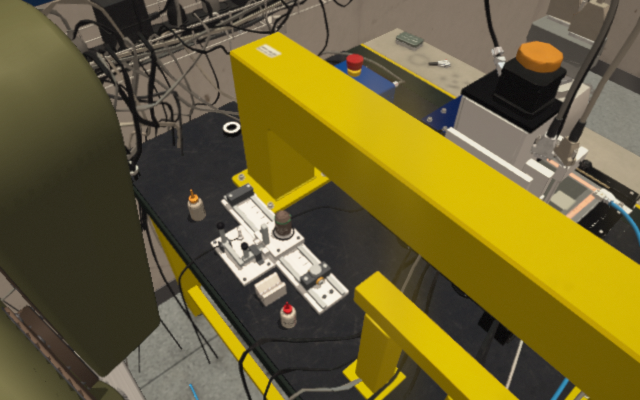

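View pics/top0.png

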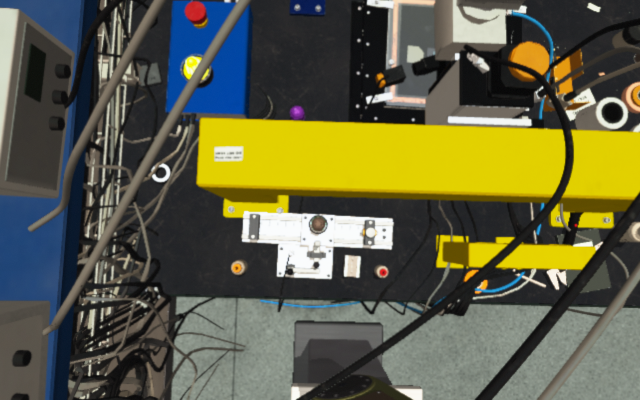

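The scene picture shows the slide around (280,245), with a big yellow beam behind it. In the top view the slide is at (318,230), the stud stop on the right at about (372,232) and the plain block at (253,228). I'll zoom in next.

```bash
cat > h.py <<'E'
import cv2,numpy as np,pickle
def load(p): return pickle.load(open(p,'rb'))
def K(c): return np.array([[c['fx'],0,c['cx']],[0,c['fy'],c['cy']],[0,0,1.]]),np.array(c['distortion'])
def ray(c,u,v):
    k,d=K(c); p=cv2.undistortPoints(np.array([[[u,v]]],float),k,d)[0,0]
    R=np.array(c['R']);t=np.array(c['t']); o=-R.T@t; return o,R.T@np.array([p[0],p[1],1.])
def plane(c,u,v,z):
    o,r=ray(c,u,v); return o+r*(z-o[2])/r[2]
def depth(c,u,v):
    o,r=ray(c,u,v); return o+r*c['range_z'][int(round(v)),int(round(u))]
def proj(c,X):
    k,d=K(c); R=np.array(c['R']); return cv2.projectPoints(np.array(X,float).reshape(-1,1,3),cv2.Rodrigues(R)[0],np.array(c['t'],float),k,d)[0][:,0]
def crop(c,u0,v0,u1,v1,s,fn):
    im=cv2.resize(c['frame'][v0:v1,u0:u1,::-1],None,fx=s,fy=s,interpolation=cv2.INTER_CUBIC); cv2.imwrite(fn,im)
E
python3 - <<'E'
from h import *
t=load('top0.pkl');s=load('scene0.pkl')
crop(t,220,185,420,315,4,'pics/t_c.png'); crop(s,170,160,370,340,4,'pics/s_c.png') if 0 else crop(s,180,170,355,320,4,'pics/s_c.png')
for uv in [(260,150),(260,190),(380,190),(380,130),(500,185),(445,245),(520,250),(250,207),(300,320)]: print(uv,np.round(depth(t,*uv)))
E
```

```text
(260, 150) [656. 215. 350.]
(260, 190) [591. 218. 307.]
(380, 190) [593.   5. 348.]
(380, 130) [698.   7. 352.]
(500, 185) [ 608. -205.  351.]
(445, 245) [ 498. -204.   36.]
(520, 250) [ 495. -282.  260.]
(250, 207) [578. 274.  15.]
(300, 320) [ 168.  156. -753.]
```

View pics/t_c.png

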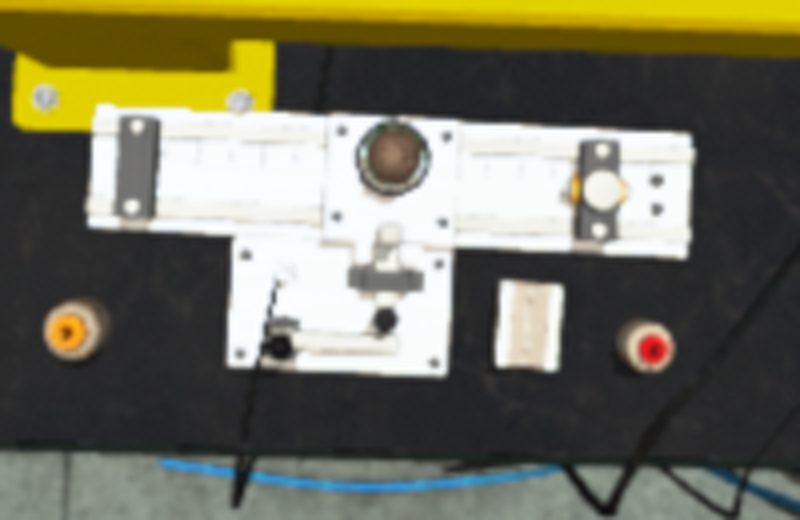

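View pics/s_c.png

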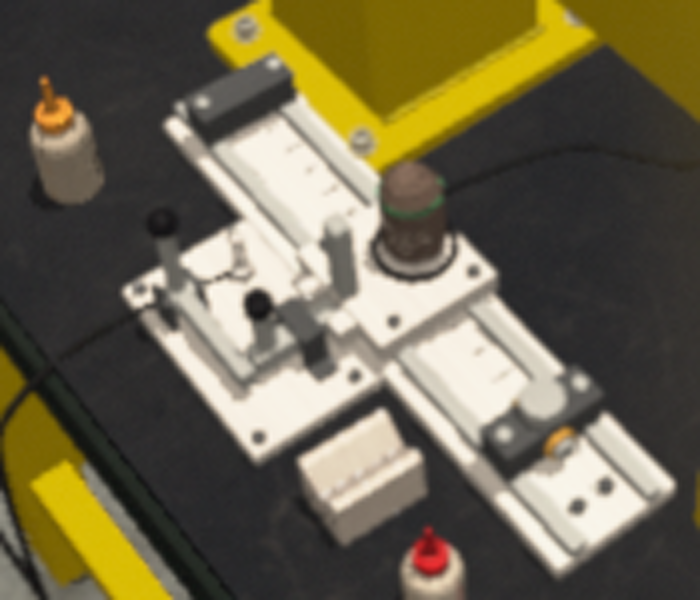

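Run:
```python
from h import *
from scipy.optimize import least_squares
t=load('top0.pkl');s=load('scene0.pkl')
# name: local xyz, crop px (top)
P=[('apBL',-118,95,10,228,367),('apBR',-118,-40,10,447,376),('cTL',38,40,36,329,113),('cTR',38,-40,36,460,120),('cBL',-38,40,36,323,238),('cBR',-38,-40,36,455,245),
('lug',-32,0,94,388,233),('knob',-82,0,72,386,320),('pinball',-99,60,86,279,346),('bTL',38,185,12,97,105),('bTR',38,-185,12,692,133),('bBL',-38,185,12,88,227),('bBR',-38,-185,12,688,258)]
W=np.array([plane(t,220+(p[4]-1.5)/4,185+(p[5]-1.5)/4,p[3]) for p in P])
L=np.array([p[1:4] for p in P],float)
def T(q,L):
    c,n=np.cos(q[2]),np.sin(q[2]); return np.c_[q[0]+c*L[:,0]-n*L[:,1],q[1]+n*L[:,0]+c*L[:,1],L[:,2]]
r=least_squares(lambda q:(T(q,L)-W)[:,:2].ravel(),[500,130,0],loss='soft_l1',f_scale=2)
print(r.x)
for p,w,e in zip(P,W,T(r.x,L)-W): print(p[0],np.round(w),np.round(e[:2],1))
pb=[T(r.x,np.array([l],float))[0] for l in [[0,0,0],[0,140,44],[0,-137,44],[-32,0,94],[-82,0,72],[-99,60,86],[-99,60,26],[-13+26,0,97]]]
print(np.round(pb,1))
# other bits in local frame
q=r.x
def loc(w): d=w[:2]-q[:2]; c,n=np.cos(q[2]),np.sin(q[2]); return np.round([c*d[0]+n*d[1],-n*d[0]+c*d[1]],1)
for nm,u,v,z in [('plain',137,167,44),('studknob',602,190,56),('glue tip',653,348,76),('oil tip',68,330,88),('vee a',500,283,34),('vee b',563,285,34),('vee c',497,366,34),('vee d',558,371,34),('scr',287,275,43),('beam edge',400,45,300)]:
    w=plane(t,220+(u-1.5)/4,185+(v-1.5)/4,z); print(nm,np.round(w),loc(w))
# scene check
pr=proj(s,T(q,L)); im=s['frame'][:,:,::-1].copy(); im=cv2.resize(im[170:320,180:355],None,fx=4,fy=4,interpolation=cv2.INTER_CUBIC)
for a in pr: cv2.circle(im,(int((a[0]-180+.5)*4),int((a[1]-170+.5)*4)),4,(255,0,255),1)
cv2.imwrite('pics/chk.png',im)
np.save('q.npy',q)
```

```text
[ 5.27244843e+02  1.06311281e+02 -2.05533581e-02]
apBL [410. 203.  10.] [0.9 0.7]
apBR [408.  69.  10.] [0.1 0. ]
cTL [566. 146.  36.] [-0.3 -0.1]
cTR [564.  66.  36.] [ 0.  -0.5]
cBL [491. 147.  36.] [-0.8  0.2]
cBR [489.  67.  36.] [-0.5 -0.1]
lug [496. 109.  94.] [-0.4 -1.7]
knob [445. 108.  72.] [ 0.1 -0.1]
pinball [430. 169.  86.] [-0.1 -0.6]
bTL [568. 290.  12.] [0.6 0.9]
bTR [562. -80.  12.] [-0.3  0.3]
bBL [493. 292.  12.] [-0.2  0.2]
bBR [484. -78.  12.] [1.  0.5]
[[527.2 106.3   0. ]
 [530.1 246.3  44. ]
 [524.4 -30.7  44. ]
 [495.3 107.   94. ]
 [445.3 108.   72. ]
 [429.5 168.3  86. ]
 [429.5 168.3  26. ]
 [540.2 106.   97. ]]
plain [530. 259.  44.] [ -0.2 153. ]
studknob [524. -18.  56.] [  -0.5 -124.7]
glue tip [433. -47.  76.] [ -90.7 -155.2]
oil tip [436. 289.  88.] [-95.4 180.8]
vee a [467.  39.  34.] [-59.  -68.2]
vee b [467.   1.  34.] [ -58.4 -106.3]
vee c [417.  40.  34.] [-108.6  -68.6]
vee d [415.   3.  34.] [-109.9 -105.4]
scr [468. 167.  43.] [-60.1  60. ]
beam edge [584. 109. 300.] [56.9  3.4]
```

View pics/chk.png

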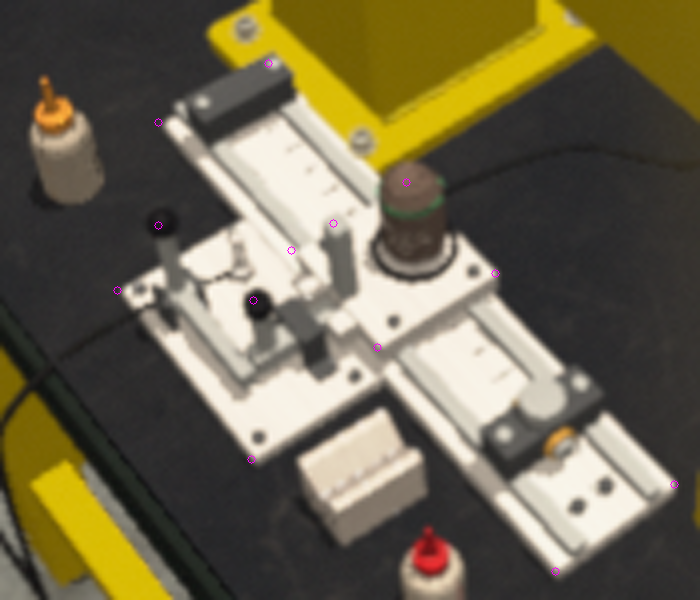

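Run:
```python
from h import *
for n in ('top','scene'):
    t=load(n+'0.pkl')
    k,d=K(t); vv,uu=np.mgrid[0:400,0:640]
    p=cv2.undistortPoints(np.stack([uu,vv],-1).reshape(-1,1,2).astype(float),k,d)[:,0]
    z=t['range_z'].ravel(); m=z>0
    X=(np.c_[p,np.ones(len(p))]*z[:,None]-np.array(t['t']))@np.array(t['R']); X=X[m]
    print(n)
    for x0 in range(100,700,50):
        r=[]
        for y0 in range(-600,400,50):
            s=(X[:,0]>=x0)&(X[:,0]<x0+50)&(X[:,1]>=y0)&(X[:,1]<y0+50)
            r.append('%5d'%X[s,2].max() if s.any() else '    .')
        print(x0,' '.join(r))
```

```text
top
100  -793  -799  -801  -798  -796  -799  -799  -798     3     5    -2  -235  -224    -9     6     3  -799  -797  -798    -5
150  -800  -801  -796  -800  -802  -800  -800  -799  -701  -701  -700  -696  -700  -702  -700  -702  -798  -796  -799    26
200  -798  -803  -806     .  -803  -799  -799  -798  -797  -798   350   348   325   288   262  -791  -797  -792  -793    72
250     .     .     .     .     .     .     .     .     .     .  -695     .     .     .     .     .     .     .     .     .
300     .     .     .     .     .     .     8     9     4     3     .     1     .     .     .    -8   -38     .     .     .
350    17     6     6     7    13    15    25    22    18    20   790   791     6   748   746    14     5     5     7     6
400    16    23    23    27    28    24    20    18    18    15   793   830   828   756    75    97    14    91   697   689
450    17     .     .   265   267   266   266   267   266   794   830   830   764    41    97    46    15    20   721     6
500    22    32    24   265   265   267   265   265   265     6   830   767    37    96   101    25    4
[... 1185 characters left out ...]
15    12    16    15    75    56    36    69    73    94     8    86    62     2
450     .     .     .   264   264   264   264   264   265    13    23    47    36    93    96    43    15    13     4     2
500     .     .     .   265   263   264   263   264   265     3    22    57    22    98    99    22    46    46     3     2
550     .   309   352   352   353   352   352   352   352   352   352   352   351   352   352   352   352   352   350     2
600     .     .   353   354   353   352   353   352   352   352   352   352   352   352   352   352   352   353   351     2
650     .    68    75   354   352   353   352   352   352   352   352   352   352   353   352   353   353   352   351     .
```

```bash
python3 -m creep '[{"tx":-0.75,"tz":-0.92,"turn":0.1015,"fingers":0},{"tx":-0.75,"tz":-0.92,"turn":0.1015,"fingers":0},{"tx":-0.75,"tz":-0.92,"turn":0.1015,"fingers":0},{"tx":-0.75,"tz":-0.92,"turn":0.1015,"fingers":0},{"tx":-0.75,"tz":-0.92,"turn":0.1015,"fingers":0},{"tx":-0.75,"tz":-0.92,"turn":0.1015,"fingers":0},{"tx":-0.75,"tz":-0.92,"turn":0.1015,"fingers":0},{"tx":-0.75,"tz":-0.92,"turn":0.1015,"fingers":0}]'
cat > st.py <<'E'
from cell import monitor
import numpy as np
s=monitor.read_state(); q=np.load('q.npy'); p=s['eef_pos']; d=p[:2]-q[:2]; c,n=np.cos(q[2]),np.sin(q[2])
print('clk',round(s['clock'],2),'local',np.round([c*d[0]+n*d[1],-n*d[0]+c*d[1],p[2]],1),'world',np.round(p,1),'rot',np.round(s['eef_rot'],3),'F',np.round(s['wrist_force'],1),'gap',round(s['finger_gap'],1),'j',np.round(s['joints'],2))
E
python3 st.py
```

```text
clk 0.1 local [-352.3 -639.1  174.6] world [ 161.8 -525.4  174.6] rot [-1.572  0.    -2.843] F [-0.1 -0.   0.3] gap 93.8 j [-1.34  0.3   1.52  0.    1.32 -0.07]$[0]: bad value
```

```bash
python3 -m creep '[{"tx":-0.75,"ty":0,"tz":-0.92,"turn":0.1015,"fingers":0},{"tx":-0.75,"ty":0,"tz":-0.92,"turn":0.1015,"fingers":0},{"tx":-0.75,"ty":0,"tz":-0.92,"turn":0.1015,"fingers":0},{"tx":-0.75,"ty":0,"tz":-0.92,"turn":0.1015,"fingers":0},{"tx":-0.75,"ty":0,"tz":-0.92,"turn":0.1015,"fingers":0},{"tx":-0.75,"ty":0,"tz":-0.92,"turn":0.1015,"fingers":0},{"tx":-0.75,"ty":0,"tz":-0.92,"turn":0.1015,"fingers":0},{"tx":-0.75,"ty":0,"tz":-0.92,"turn":0.1015,"fingers":0}]'
python3 st.py
```

```text
clock: 0.9
eef_pos: [250.8, -306.0, 174.8]
eef_rot: [-1.572, -0.0, 3.121]
wrist_force: [-0.1, 0.1, -0.5]
finger_gap: 33.5
clk 0.9 local [-267.9 -417.9  174.8] world [ 250.8 -306.   174.8] rot [-1.572 -0.     3.121] F [-0.1  0.1 -0.5] gap 33.5 j [-0.98 -0.05  1.92  0.    1.28  0.61]
```

```bash
python3 -m creep '[{"tx":-0.4,"ty":0,"tz":-1,"turn":0,"fingers":0},{"tx":-0.4,"ty":0,"tz":-1,"turn":0,"fingers":0},{"tx":-0.4,"ty":0,"tz":-1,"turn":0,"fingers":0},{"tx":-0.4,"ty":0,"tz":-1,"turn":0,"fingers":0},{"tx":-0.4,"ty":0,"tz":-1,"turn":0,"fingers":0},{"tx":-0.4,"ty":0,"tz":-1,"turn":0,"fingers":0},{"tx":-0.4,"ty":0,"tz":-1,"turn":0,"fingers":0},{"tx":-0.4,"ty":0,"tz":-1,"turn":0,"fingers":0}]'
python3 st.py
```

```text
clock: 1.7
eef_pos: [334.6, -108.9, 174.8]
eef_rot: [-1.572, -0.001, 3.119]
wrist_force: [0.3, 0.2, 0.1]
finger_gap: 0.3
clk 1.7 local [-188.1 -219.2  174.8] world [ 334.6 -108.9  174.8] rot [-1.572e+00 -1.000e-03  3.119e+00] F [0.3 0.2 0.1] gap 0.3 j [-0.42 -0.16  2.01  0.    1.29  1.17]
```

```bash
python3 -m creep '[{"tx":-0.44,"ty":0,"tz":-1,"turn":0,"fingers":0},{"tx":-0.44,"ty":0,"tz":-1,"turn":0,"fingers":0},{"tx":-0.44,"ty":0,"tz":-1,"turn":0,"fingers":0},{"tx":-0.44,"ty":0,"tz":-1,"turn":0,"fingers":0},{"tx":-0.44,"ty":0,"tz":-1,"turn":0,"fingers":0},{"tx":-0.44,"ty":0,"tz":-1,"turn":0,"fingers":0},{"tx":-0.44,"ty":0,"tz":-1,"turn":0,"fingers":0}]'
python3 st.py
python3 - <<'E'
from cell import optics
from h import *
for n,b in (("scene",(180,170,355,320)),("top",(220,185,420,315))):
    c=optics.camera(n); pickle.dump(c,open(f"{n}1.pkl","wb")); crop(c,*b,4,f"pics/{n}1.png")
E
```

```text
clock: 2.4
eef_pos: [427.0, 87.7, 174.7]
eef_rot: [-1.572, -0.002, 3.118]
wrist_force: [0.3, 0.4, 0.4]
finger_gap: 0.5
clk 2.4 local [-99.8 -20.6 174.7] world [427.   87.7 174.7] rot [-1.572e+00 -2.000e-03  3.118e+00] F [0.3 0.4 0.4] gap 0.5 j [0.12 0.04 1.82 0.   1.28 1.71]
```

View pics/scene1.png

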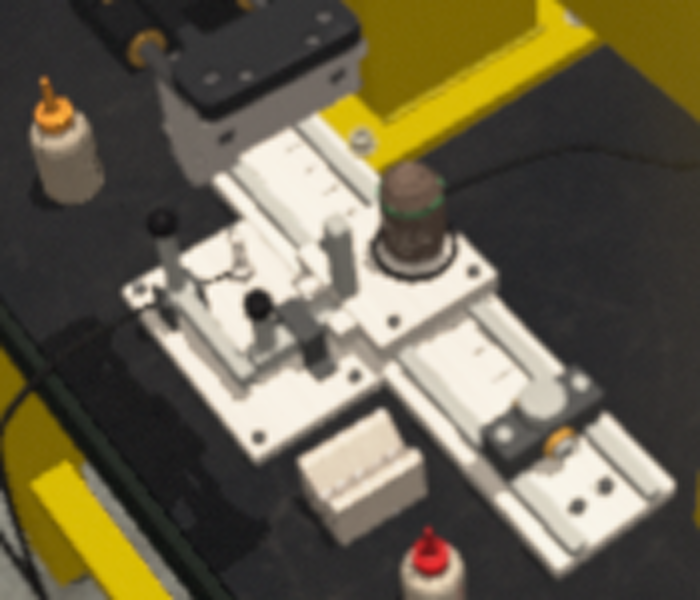

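View pics/top1.png

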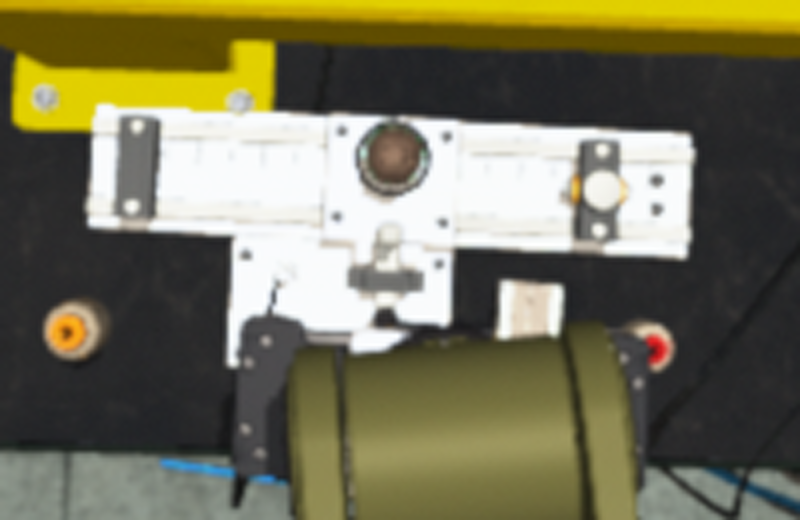

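Run:
```python
from h import *
s=load('scene1.pkl')
for X in ([427,87.7,174.7],[427,87.7,272]):
    p=proj(s,X)[0]; print((p-[180,170])*4, p)
crop(s,160,100,360,250,4,'pics/s1b.png')
```

```text
[215.81279759 211.08130787] [233.9531994  222.77032697]
[184.00048828  60.92641408] [226.00012207 185.23160352]
```

View pics/s1b.png

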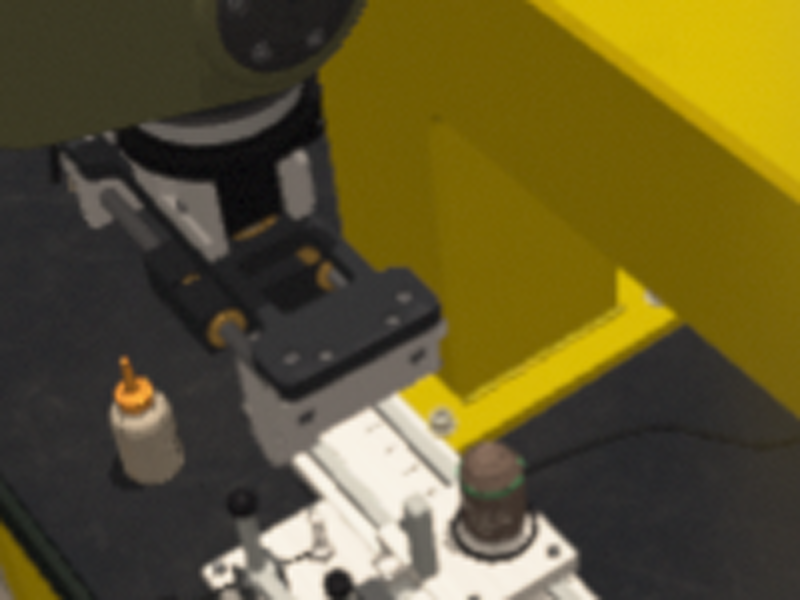

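Run:
```python
from h import *
s=load('scene1.pkl'); t=load('top1.pkl')
for u,v in [(275,455),(300,430),(400,360),(430,340),(300,370),(400,300),(260,420),(225,330),(290,160),(296,490)]:
    print((u,v),np.round(depth(s,160+u/4,100+v/4)))
print()
for u,v in [(400,342),(265,340),(440,342),(460,500),(625,350)]: print((u,v),np.round(depth(t,220+u/4,185+v/4)))
```

```text
(275, 455) [417.  78. 216.]
(300, 430) [397.   6. 311.]
(400, 360) [441.   4. 319.]
(430, 340) [452.  -1. 327.]
(300, 370) [400.   2. 345.]
(400, 300) [448.  10. 342.]
(260, 420) [419.  90. 227.]
(225, 330) [400.  60. 318.]
(290, 160) [443.  69. 372.]
(296, 490) [488. 225.  -4.]

(400, 342) [456. 107. 403.]
(265, 340) [451. 163. 346.]
(440, 342) [462.  94. 475.]
(460, 500) [412.  87. 508.]
(625, 350) [451.   9. 346.]
```

Run:
```python
from h import *
s=load('scene1.pkl')
for X in [(419,75,174.7),(435,75,174.7),(419,100,174.7),(435,100,174.7),(419,75,190),(419,75,205),(427,88,205)]:
    print(X,np.round((proj(s,X)[0]-[160,100])*4))
crop(s,205,185,265,230,13,'pics/s1c.png')
for v in range(440,500,4): print(v,[ (np.round(depth(s,160+u/4,100+v/4)).astype(int).tolist()) for u in (275,290,300)])
```

```text
(419, 75, 174.7) [296. 517.]
(435, 75, 174.7) [327. 499.]
(419, 100, 174.7) [266. 484.]
(435, 100, 174.7) [296. 466.]
(419, 75, 190) [292. 496.]
(419, 75, 205) [287. 474.]
(427, 88, 205) [286. 447.]
440 [[417, 75, 229], [393, 7, 308], [397, 7, 305]]
444 [[417, 76, 226], [393, 7, 306], [397, 8, 301]]
448 [[417, 77, 222], [392, 7, 304], [427, 75, 215]]
452 [[418, 79, 217], [421, 73, 220], [426, 73, 215]]
456 [[417, 78, 216], [422, 75, 214], [500, 237, 7]]
460 [[417, 80, 210], [422, 75, 212], [498, 232, 10]]
464 [[417, 81, 207], [496, 243, -2], [495, 227, 13]]
468 [[487, 245, -1], [494, 240, -2], [495, 228, 8]]
472 [[485, 241, 0], [492, 236, 0], [494, 227, 6]]
476 [[484, 239, 0], [490, 233, 1], [494, 228, 2]]
480 [[482, 237, -1], [489, 232, -2], [493, 229, -2]]
484 [[481, 236, -2], [488, 230, -2], [491, 223, 1]]
488 [[479, 233, -2], [485, 226, -1], [490, 224, -2]]
492 [[477, 229, 0], [484, 224, 0], [488, 220, -1]]
496 [[477, 230, -4], [483, 222, -2], [487, 219, -2]]
```

View pics/s1c.png

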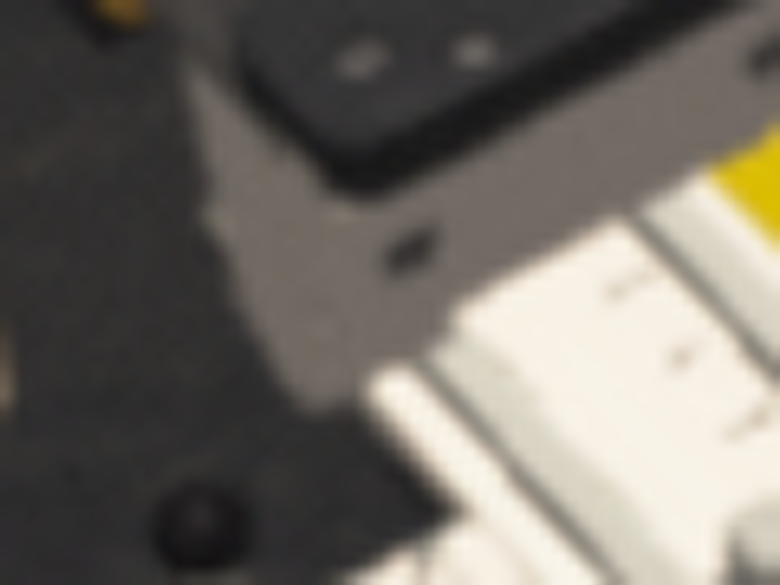

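```bash
python3 st.py
python3 - <<'E'
from cell import optics
from h import *
c=optics.camera("scene"); pickle.dump(c,open("scene2.pkl","wb"))
s0=load('scene0.pkl')
k,d=K(c); vv,uu=np.mgrid[0:400,0:640]
p=cv2.undistortPoints(np.stack([uu,vv],-1).reshape(-1,1,2).astype(float),k,d)[:,0]
X=((np.c_[p,np.ones(len(p))]*c['range_z'].ravel()[:,None])-np.array(c['t']))@np.array(c['R'])
m=(abs(X[:,0]-427)<40)&(abs(X[:,1]-88)<60)&(X[:,2]>120)&(X[:,2]<300)
Y=X[m]; Y=Y[np.argsort(Y[:,2])]; print(np.round(Y[:40]))
print(len(Y),Y.min(0),Y.max(0))
E
python3 st.py
```

```text
clk 2.5 local [-99.8 -20.9 175. ] world [427.   87.5 175. ] rot [-1.572e+00 -1.000e-03  3.117e+00] F [ 0.3  0.6 -0.2] gap 0.5 j [0.12 0.04 1.82 0.   1.28 1.71]
[[418.  89. 204.]
 [417.  90. 207.]
 [418.  84. 207.]
 [418.  94. 208.]
 [418.  88. 208.]
 [417.  80. 209.]
 [418.  90. 209.]
 [419.  88. 210.]
 [417.  80. 211.]
 [417.  82. 211.]
 [418.  96. 212.]
 [417.  76. 212.]
 [429.  74. 213.]
 [427.  75. 213.]
 [425.  74. 213.]
 [418.  92. 213.]
 [421.  75. 213.]
 [435.  74. 213.]
 [418.  89. 213.]
 [423.  75. 214.]
 [433.  75. 214.]
 [418.  79. 214.]
 [429.  75. 215.]
 [430.  74. 215.]
 [418.  95. 215.]
 [418.  89. 215.]
 [418.  98. 215.]
 [417.  81. 215.]
 [417.  75. 215.]
 [421.  75. 215.]
 [418.  91. 216.]
 [418.  73. 216.]
 [431.  74. 216.]
 [419.  75. 217.]
 [427.  74. 217.]
 [435.  73. 217.]
 [424.  73. 218.]
 [423.  74. 218.]
 [418.  98. 218.]
 [417.  81. 218.]]
149 [414.69439596  70.14673682 204.35846842] [434.78645319  99.82601342 297.22651174]
clk 2.55 local [-99.8 -20.7 175.1] world [427.   87.6 175.1] rot [-1.572e+00 -1.000e-03  3.117e+00] F [0.1 0.8 0.8] gap 0.4 j [0.12 0.04 1.82 0.   1.28 1.71]
```

The visible finger tip sits at z≈206, about 31 mm above the reported TCP z of 175. I'll check this by lowering over free table in front of the apron.

```bash
python3 -m creep '[{"tx":0.15,"ty":0,"tz":0,"turn":0,"fingers":0},{"tx":0.29,"ty":0.1,"tz":0,"turn":0,"fingers":0},{"tx":0.29,"ty":0.3,"tz":0,"turn":0,"fingers":0},{"tx":0.29,"ty":0.5,"tz":0,"turn":0,"fingers":0},{"tx":0.29,"ty":0.7,"tz":0,"turn":0,"fingers":0},{"tx":0.29,"ty":0.75,"tz":0,"turn":0,"fingers":0},{"tx":0.29,"ty":0.75,"tz":0,"turn":0,"fingers":0}]'
python3 st.py
python3 - <<'E'
from cell import optics
from h import *
c=optics.camera("scene"); pickle.dump(c,open("scene2.pkl","wb")); crop(c,170,130,320,280,4,'pics/s2.png')
k,d=K(c); vv,uu=np.mgrid[0:400,0:640]
p=cv2.undistortPoints(np.stack([uu,vv],-1).reshape(-1,1,2).astype(float),k,d)[:,0]
X=((np.c_[p,np.ones(len(p))]*c['range_z'].ravel()[:,None])-np.array(c['t']))@np.array(c['R'])
m=(abs(X[:,0]-370)<30)&(abs(X[:,1]-88)<60)&(X[:,2]>15)&(X[:,2]<200)
Y=X[m]; Y=Y[np.argsort(Y[:,2])]; print(np.round(Y[:12]))
E
```

```text
clock: 3.25
eef_pos: [368.5, 88.6, 24.9]
eef_rot: [-1.571, -0.003, 3.116]
wrist_force: [0.7, -0.1, -0.1]
finger_gap: 0.1
clk 3.25 local [-158.4  -21.    24.9] world [368.5  88.6  24.9] rot [-1.571e+00 -3.000e-03  3.116e+00] F [ 0.7 -0.1 -0.1] gap 0.1 j [0.14 0.14 2.12 0.   0.89 1.73]
[[360.  93. 114.]
 [370.  76. 131.]
 [377.  75. 131.]
 [373.  75. 132.]
 [374.  76. 133.]
 [376.  75. 133.]
 [368.  75. 134.]
 [378.  75. 134.]
 [371.  73. 135.]
 [367.  66. 148.]
 [373.  66. 148.]
 [378.  64. 148.]]
```

View pics/s2.png

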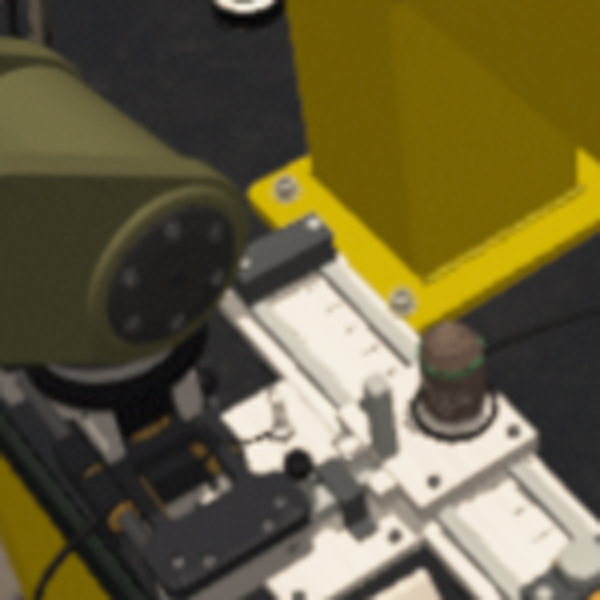

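```bash
python3 -m creep '[{"tx":0,"ty":0.05,"tz":0,"turn":0,"fingers":0},{"tx":0,"ty":0.10,"tz":0,"turn":0,"fingers":0},{"tx":0,"ty":0.11,"tz":0,"turn":0,"fingers":0},{"tx":0,"ty":0.12,"tz":0,"turn":0,"fingers":0},{"tx":0,"ty":0.13,"tz":0,"turn":0,"fingers":0},{"tx":0,"ty":0.135,"tz":0,"turn":0,"fingers":0}]'
python3 st.py
```

```text
clock: 3.9
eef_pos: [369.5, 88.9, -1.0]
eef_rot: [-1.572, -0.0, 3.116]
wrist_force: [-0.0, -0.8, -0.6]
finger_gap: 0.4
clk 3.9 local [-157.4  -20.7   -1. ] world [369.5  88.9  -1. ] rot [-1.572 -0.     3.116] F [-0.  -0.8 -0.6] gap 0.4 j [0.14 0.19 2.14 0.   0.81 1.73]
```

```bash
python3 -m creep '[{"tx":0,"ty":0.02,"tz":0,"turn":0,"fingers":0},{"tx":0,"ty":0.04,"tz":0,"turn":0,"fingers":0},{"tx":0,"ty":0.055,"tz":0,"turn":0,"fingers":0},{"tx":0,"ty":0.07,"tz":0,"turn":0,"fingers":0},{"tx":0,"ty":0.08,"tz":0,"turn":0,"fingers":0},{"tx":0,"ty":0.08,"tz":0,"turn":0,"fingers":0}]'
python3 st.py;  python3 - <<'E'
from cell import optics
from h import *
c=optics.camera("scene"); crop(c,150,180,300,280,5,'pics/s3.png')
E
```

```text
clock: 4.5
eef_pos: [369.3, 88.9, -17.2]
eef_rot: [-1.572, -0.001, 3.116]
wrist_force: [0.5, -0.5, 0.6]
finger_gap: 0.4
clk 4.5 local [-157.5  -20.7  -17.2] world [369.3  88.9 -17.2] rot [-1.572e+00 -1.000e-03  3.116e+00] F [ 0.5 -0.5  0.6] gap 0.4 j [0.14 0.23 2.14 0.   0.77 1.73]
```

View pics/s3.png

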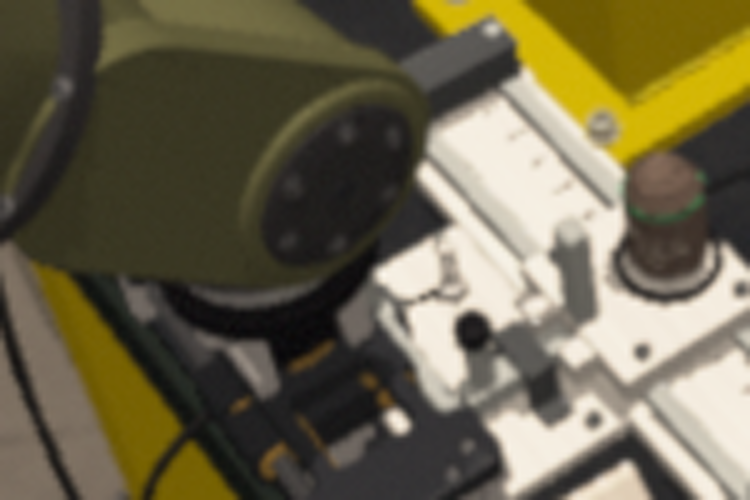

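Confirmed: no contact at a reading of −17, so the true tip height is about the reading +31. Next I'll rise, move to the −y side of the ball, and take a look.

```bash
python3 -m creep '[{"tx":0,"ty":-0.2,"tz":0,"turn":0,"fingers":0},{"tx":0,"ty":-0.4,"tz":0,"turn":0,"fingers":0},{"tx":0,"ty":-0.5,"tz":0,"turn":0,"fingers":0},{"tx":0,"ty":-0.5,"tz":0,"turn":0,"fingers":0},{"tx":-0.15,"ty":-0.5,"tz":-0.13,"turn":0,"fingers":0},{"tx":-0.292,"ty":-0.5,"tz":-0.258,"turn":0,"fingers":0},{"tx":-0.292,"ty":-0.5,"tz":-0.258,"turn":0,"fingers":0},{"tx":-0.292,"ty":-0.4,"tz":-0.258,"turn":0,"fingers":0},{"tx":-0.292,"ty":-0.335,"tz":-0.258,"turn":0,"fingers":0},{"tx":-0.292,"ty":-0.335,"tz":-0.258,"turn":0,"fingers":0}]'
python3 st.py;  python3 - <<'E'
from cell import optics
from h import *
c=optics.camera("scene"); pickle.dump(c,open("scene3.pkl","wb")); crop(c,170,180,320,290,5,'pics/s4.png')
c=optics.camera("top"); crop(c,220,185,420,315,4,'pics/t4.png')
E
```

```text
clock: 5.55
eef_pos: [427.3, 138.3, 47.6]
eef_rot: [-1.571, -0.005, 3.116]
wrist_force: [-0.1, -0.7, -0.9]
finger_gap: 0.5
clk 5.55 local [-100.6   30.    47.6] world [427.3 138.3  47.6] rot [-1.571 -0.005  3.116] F [-0.1 -0.7 -0.9] gap 0.5 j [0.23 0.24 1.92 0.   0.98 1.83]
```

View pics/s4.png

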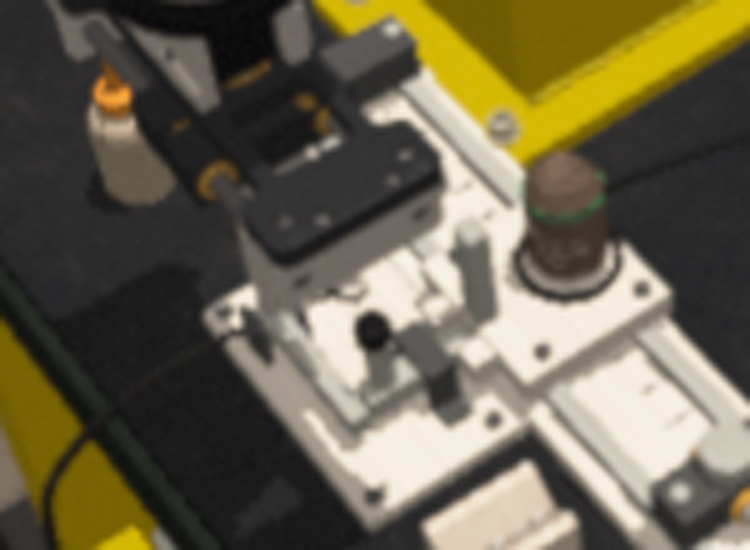

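View pics/t4.png

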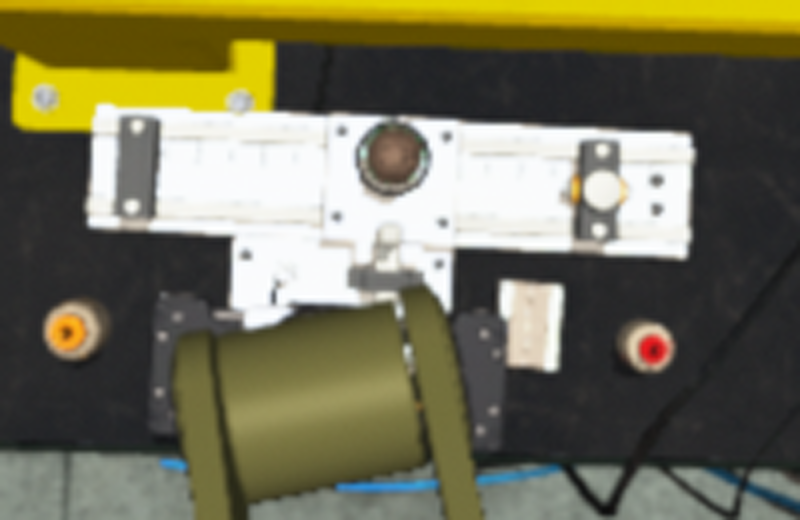

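```bash
python3 -m creep '[{"tx":-0.008,"ty":0,"tz":-0.05,"turn":0,"fingers":0},{"tx":-0.008,"ty":0,"tz":-0.09,"turn":0,"fingers":0},{"tx":-0.008,"ty":0,"tz":-0.136,"turn":0,"fingers":0},{"tx":-0.008,"ty":0.015,"tz":-0.18,"turn":0,"fingers":0},{"tx":-0.008,"ty":0.035,"tz":-0.217,"turn":0,"fingers":0},{"tx":-0.008,"ty":0.065,"tz":-0.25,"turn":0,"fingers":0},{"tx":-0.008,"ty":0.097,"tz":-0.283,"turn":0,"fingers":0},{"tx":-0.008,"ty":0.121,"tz":-0.3,"turn":0,"fingers":0},{"tx":-0.008,"ty":0.14,"tz":-0.312,"turn":0,"fingers":0},{"tx":-0.008,"ty":0.145,"tz":-0.318,"turn":0,"fingers":0},{"tx":-0.008,"ty":0.145,"tz":-0.318,"turn":0,"fingers":0}]'
python3 st.py;  python3 - <<'E'
from cell import optics
from h import *
c=optics.camera("scene"); pickle.dump(c,open("scene3.pkl","wb")); crop(c,170,180,320,290,5,'pics/s5.png')
E
```

```text
clock: 6.75
eef_pos: [431.7, 202.1, 20.5]
eef_rot: [-1.571, -0.002, 3.116]
wrist_force: [0.0, -0.5, 0.7]
finger_gap: 0.6
clk 6.75 local [-97.5  93.8  20.5] world [431.7 202.1  20.5] rot [-1.571e+00 -2.000e-03  3.116e+00] F [ 0.  -0.5  0.7] gap 0.6 j [0.36 0.34 1.87 0.   0.93 1.96]
```

View pics/s5.png

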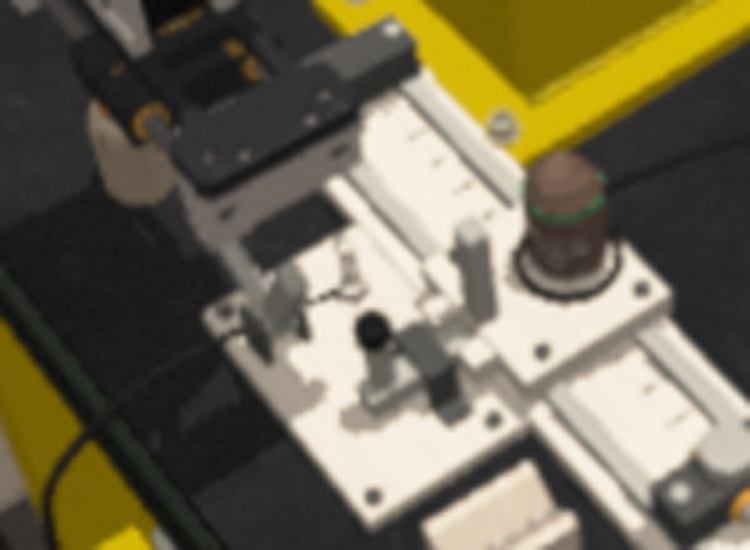

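```bash
python3 -m creep '[{"tx":0,"ty":0,"tz":0.04,"turn":0,"fingers":0},{"tx":0,"ty":-0.2,"tz":0.04,"turn":0,"fingers":0},{"tx":0,"ty":-0.4,"tz":0.04,"turn":0,"fingers":0},{"tx":0,"ty":-0.4,"tz":0.04,"turn":0,"fingers":0},{"tx":-0.1,"ty":-0.4,"tz":0.2,"turn":0,"fingers":0},{"tx":-0.207,"ty":-0.4,"tz":0.4,"turn":0,"fingers":0},{"tx":-0.207,"ty":-0.4,"tz":0.469,"turn":0,"fingers":0},{"tx":-0.207,"ty":-0.4,"tz":0.469,"turn":0,"fingers":0}]'
python3 st.py;  python3 - <<'E'
from cell import optics
from h import *
c=optics.camera("scene"); pickle.dump(c,open("scene4.pkl","wb"))
q=np.load('q.npy'); cc,n=np.cos(q[2]),np.sin(q[2])
b=(170,180,320,290)
im=cv2.resize(c['frame'][b[1]:b[3],b[0]:b[2],::-1],None,fx=5,fy=5,interpolation=cv2.INTER_CUBIC)
for th,col in ((0.8,(0,0,255)),(1.0,(0,255,255)),(1.15,(0,255,0))):
  for L in ([-99,60-70*np.cos(th),26+70*np.sin(th)],[-99,60+60*np.sin(th),26+60*np.cos(th)]):
    p=proj(c,[q[0]+cc*L[0]-n*L[1],q[1]+n*L[0]+cc*L[1],L[2]])[0]; cv2.circle(im,(int((p[0]-b[0]+.5)*5),int((p[1]-b[1]+.5)*5)),4,col,1)
cv2.imwrite('pics/s6.png',im)
c=optics.camera("top"); crop(c,220,185,420,315,4,'pics/t6.png')
E
```

```text
clock: 7.6
eef_pos: [470.6, 105.5, 99.9]
eef_rot: [-1.571, -0.003, 3.113]
wrist_force: [-0.3, 0.4, -0.9]
finger_gap: 0.1
clk 7.6 local [-56.7  -2.   99.9] world [470.6 105.5  99.9] rot [-1.571e+00 -3.000e-03  3.113e+00] F [-0.3  0.4 -0.9] gap 0.1 j [0.14 0.23 1.79 0.   1.12 1.74]
```

View pics/s6.png

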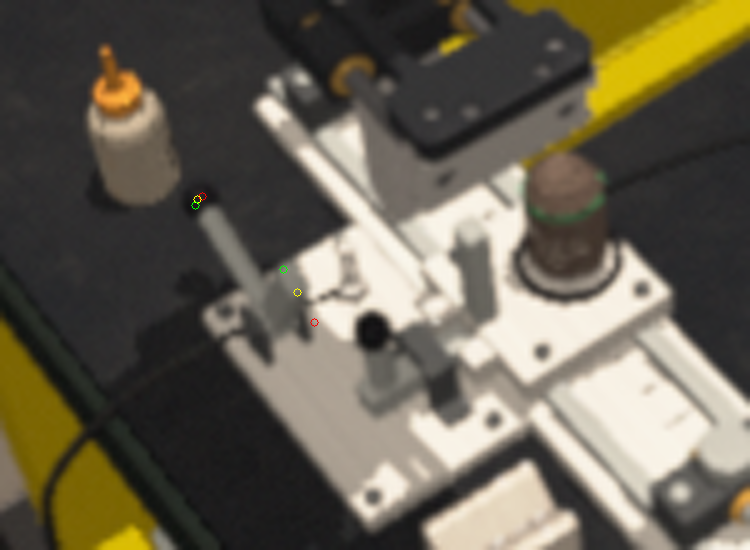

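View pics/t6.png

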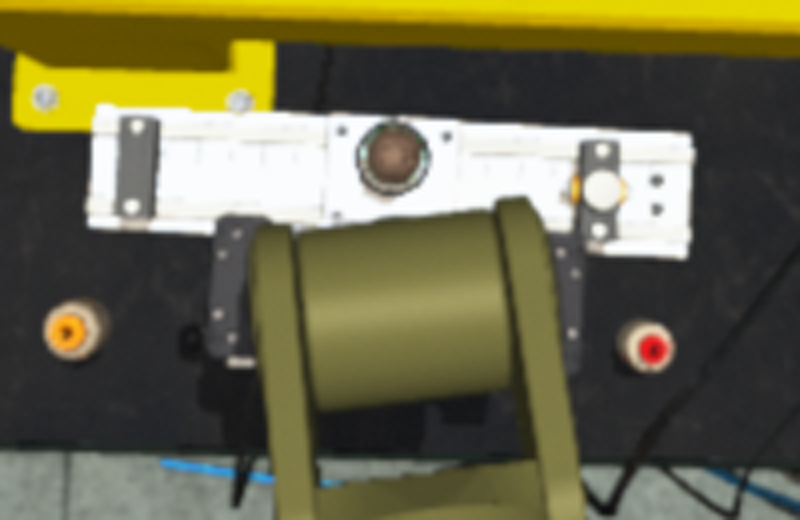

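```bash
python3 -m creep '[{"tx":0,"ty":0.15,"tz":-0.01,"turn":0,"fingers":0},{"tx":0,"ty":0.3,"tz":-0.01,"turn":0,"fingers":0},{"tx":0,"ty":0.38,"tz":-0.01,"turn":0,"fingers":0},{"tx":0,"ty":0.41,"tz":-0.01,"turn":0,"fingers":0},{"tx":0,"ty":0.41,"tz":-0.01,"turn":0,"fingers":0}]'
python3 st.py;  python3 - <<'E'
from cell import optics
from h import *
c=optics.camera("scene"); crop(c,200,200,300,275,7,'pics/s7.png')
k,d=K(c); vv,uu=np.mgrid[0:400,0:640]
p=cv2.undistortPoints(np.stack([uu,vv],-1).reshape(-1,1,2).astype(float),k,d)[:,0]
X=((np.c_[p,np.ones(len(p))]*c['range_z'].ravel()[:,None])-np.array(c['t']))@np.array(c['R'])
m=(abs(X[:,0]-471)<12)&(abs(X[:,1]-105)<17)&(X[:,2]>41)&(X[:,2]<200)
Y=X[m]; Y=Y[np.argsort(Y[:,2])]; print(np.round(Y[:12]))
E
```

```text
clock: 8.2
eef_pos: [469.8, 110.2, 17.9]
eef_rot: [-1.571, -0.003, 3.116]
wrist_force: [-0.5, 0.2, 0.3]
finger_gap: 0.5
clk 8.2 local [-57.5   2.7  17.9] world [469.8 110.2  17.9] rot [-1.571e+00 -3.000e-03  3.116e+00] F [-0.5  0.2  0.3] gap 0.5 j [0.15 0.36 1.86 0.   0.93 1.75]
[[461. 110.  47.]
 [461. 111.  50.]
 [460. 105.  51.]
 [461. 114.  51.]
 [460. 102.  53.]
 [460. 104.  55.]
 [461. 109.  56.]
 [460. 112.  57.]
 [460. 115.  57.]
 [461. 121.  57.]
 [462.  97.  57.]
 [460. 105.  57.]]
```

View pics/s7.png

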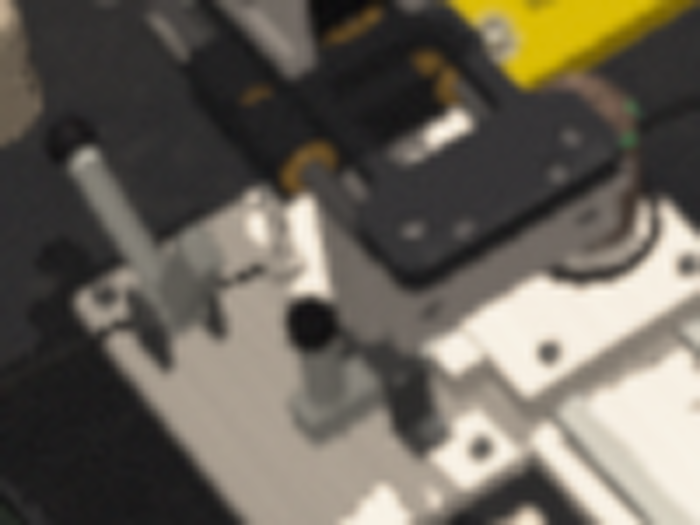

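```bash
python3 -m creep '[{"tx":0.03,"ty":0,"tz":0.01,"turn":0,"fingers":0},{"tx":0.06,"ty":0,"tz":0.01,"turn":0,"fingers":0},{"tx":0.085,"ty":0,"tz":0.01,"turn":0,"fingers":0},{"tx":0.105,"ty":0,"tz":0.01,"turn":0,"fingers":0},{"tx":0.12,"ty":0,"tz":0.01,"turn":0,"fingers":0},{"tx":0.13,"ty":0,"tz":0.01,"turn":0,"fingers":0},{"tx":0.13,"ty":0,"tz":0.01,"turn":0,"fingers":0}]'
python3 st.py;  python3 - <<'E'
from cell import optics
from h import *
c=optics.camera("scene"); crop(c,200,200,300,275,7,'pics/s8.png')
E
```

```text
clock: 8.95
eef_pos: [445.7, 108.8, 19.3]
eef_rot: [-1.572, 0.002, 3.116]
wrist_force: [10.7, 0.1, -1.4]
finger_gap: 0.3
clk 8.95 local [-81.6   0.8  19.3] world [445.7 108.8  19.3] rot [-1.572e+00  2.000e-03  3.116e+00] F [10.7  0.1 -1.4] gap 0.3 j [0.16 0.3  1.92 0.   0.91 1.75]
```

View pics/s8.png

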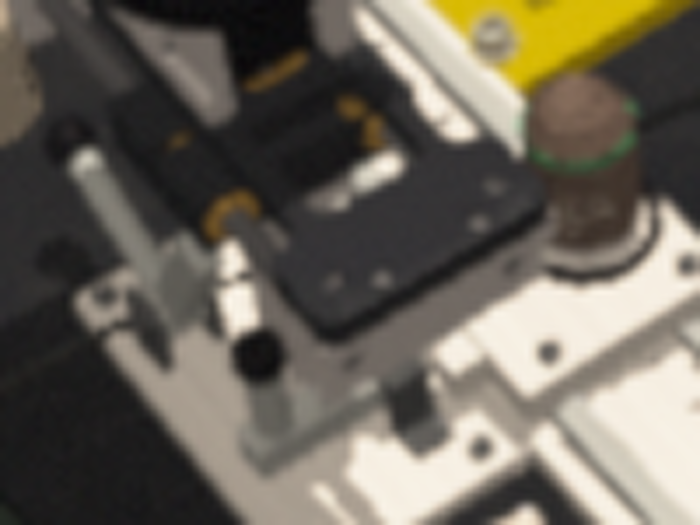

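Run:
```python
from h import *
c=load('scene4.pkl'); q=np.load('q.npy'); cc,n=np.cos(q[2]),np.sin(q[2])
for nm,u,v in (('before',311,323),('after',258,355)):
    w=plane(c,200+u/7-.4,200+v/7-.4,67); d=w[:2]-q[:2]; print(nm,cc*d[0]+n*d[1],-n*d[0]+cc*d[1])
```

```text
before -80.4949824202117 -0.39294517972587295
after -98.37669637999434 -0.4366850472288002
```

```bash
python3 -m creep '[{"tx":-0.05,"ty":0,"tz":0,"turn":0,"fingers":0},{"tx":-0.06,"ty":-0.15,"tz":0,"turn":0,"fingers":0},{"tx":-0.06,"ty":-0.3,"tz":0,"turn":0,"fingers":0},{"tx":-0.06,"ty":-0.38,"tz":0,"turn":0,"fingers":0},{"tx":-0.06,"ty":-0.38,"tz":0,"turn":0,"fingers":0},{"tx":-0.15,"ty":-0.38,"tz":-0.1,"turn":0,"fingers":0},{"tx":-0.248,"ty":-0.38,"tz":-0.165,"turn":0,"fingers":0},{"tx":-0.248,"ty":-0.38,"tz":-0.165,"turn":0,"fingers":0},{"tx":-0.248,"ty":-0.38,"tz":-0.165,"turn":0,"fingers":0}]'
python3 st.py;  python3 - <<'E'
from cell import optics
from h import *
c=optics.camera("scene"); crop(c,180,180,355,320,4,'pics/s9.png')
E
```

```text
clock: 9.9
eef_pos: [495.3, 140.2, 93.9]
eef_rot: [-1.571, -0.001, 3.116]
wrist_force: [0.3, -0.1, 0.0]
finger_gap: 0.6
clk 9.9 local [-32.7  33.3  93.9] world [495.3 140.2  93.9] rot [-1.571e+00 -1.000e-03  3.116e+00] F [ 0.3 -0.1  0. ] gap 0.6 j [0.2  0.31 1.71 0.   1.12 1.8 ]
```

View pics/s9.png

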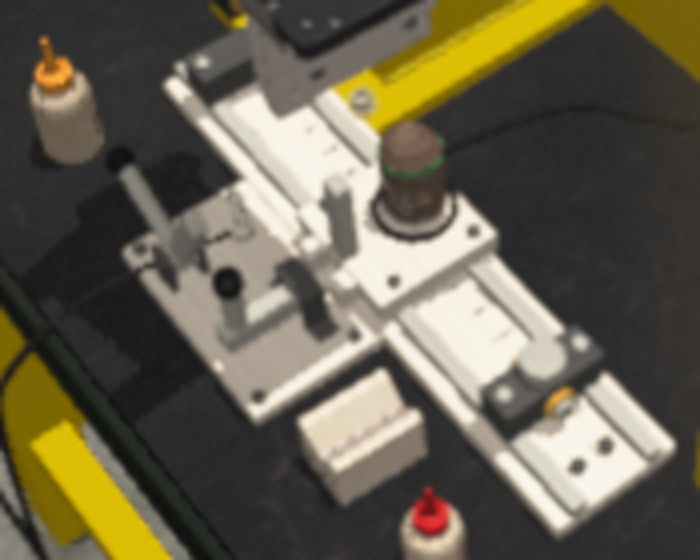

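```bash
python3 -m creep '[{"tx":0,"ty":0.15,"tz":0,"turn":0,"fingers":0},{"tx":0,"ty":0.28,"tz":0,"turn":0,"fingers":0},{"tx":0,"ty":0.3,"tz":0,"turn":0,"fingers":0},{"tx":0,"ty":0.3,"tz":0.02,"turn":0,"fingers":0},{"tx":0,"ty":0.3,"tz":0.05,"turn":0,"fingers":0},{"tx":0,"ty":0.3,"tz":0.06,"turn":0,"fingers":0},{"tx":0,"ty":0.3,"tz":0.07,"turn":0,"fingers":0},{"tx":0,"ty":0.3,"tz":0.08,"turn":0,"fingers":0},{"tx":0,"ty":0.3,"tz":0.09,"turn":0,"fingers":0},{"tx":0,"ty":0.3,"tz":0.1,"turn":0,"fingers":0},{"tx":0,"ty":0.3,"tz":0.11,"turn":0,"fingers":0},{"tx":0,"ty":0.3,"tz":0.12,"turn":0,"fingers":0}]'
python3 st.py;  python3 - <<'E'
from cell import optics
from h import *
c=optics.camera("scene"); crop(c,180,180,355,320,4,'pics/s10.png')
E
```

```text
clock: 11.15
eef_pos: [494.5, 116.0, 34.2]
eef_rot: [-1.571, -0.0, 3.116]
wrist_force: [0.7, 3.6, 2.5]
finger_gap: 0.4
clk 11.15 local [-32.9   9.   34.2] world [494.5 116.   34.2] rot [-1.571 -0.     3.116] F [0.7 3.6 2.5] gap 0.4 j [0.16 0.38 1.78 0.   0.99 1.75]
```

View pics/s10.png

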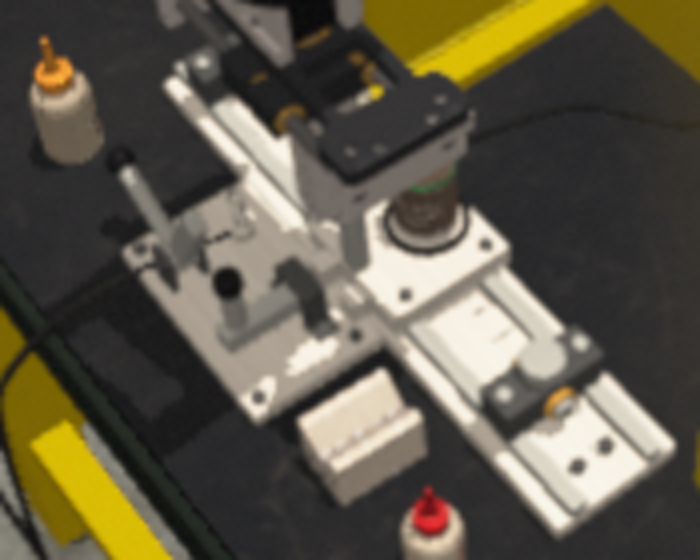

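```bash
python3 -m creep '[{"tx":0,"ty":0,"tz":0.02,"turn":0,"fingers":0},{"tx":0,"ty":0,"tz":0.035,"turn":0,"fingers":0},{"tx":0,"ty":0,"tz":0.05,"turn":0,"fingers":0},{"tx":0,"ty":0,"tz":0.065,"turn":0,"fingers":0},{"tx":0,"ty":0,"tz":0.08,"turn":0,"fingers":0},{"tx":0,"ty":0,"tz":0.095,"turn":0,"fingers":0},{"tx":0,"ty":0,"tz":0.11,"turn":0,"fingers":0},{"tx":0,"ty":0,"tz":0.125,"turn":0,"fingers":0},{"tx":0,"ty":0,"tz":0.14,"turn":0,"fingers":0},{"tx":0,"ty":0,"tz":0.155,"turn":0,"fingers":0},{"tx":0,"ty":0,"tz":0.17,"turn":0,"fingers":0},{"tx":0,"ty":0,"tz":0.185,"turn":0,"fingers":0},{"tx":0,"ty":0,"tz":0.2,"turn":0,"fingers":0},{"tx":0,"ty":0,"tz":0.215,"turn":0,"fingers":0},{"tx":0,"ty":0,"tz":0.225,"turn":0,"fingers":0},{"tx":0,"ty":0,"tz":0.23,"turn":0,"fingers":0},{"tx":0,"ty":0,"tz":0.235,"turn":0,"fingers":0}]'
python3 st.py;  python3 - <<'E'
from cell import optics
from h import *
c=optics.camera("scene"); crop(c,180,180,355,320,4,'pics/s11.png')
E
```

```text
clock: 12.9
eef_pos: [493.2, 68.7, 34.1]
eef_rot: [-1.571, -0.001, 3.116]
wrist_force: [2.1, 3.3, 0.9]
finger_gap: 0.8
clk 12.9 local [-33.2 -38.3  34.1] world [493.2  68.7  34.1] rot [-1.571e+00 -1.000e-03  3.116e+00] F [2.1 3.3 0.9] gap 0.8 j [0.06 0.36 1.81 0.   0.98 1.66]
```

View pics/s11.png

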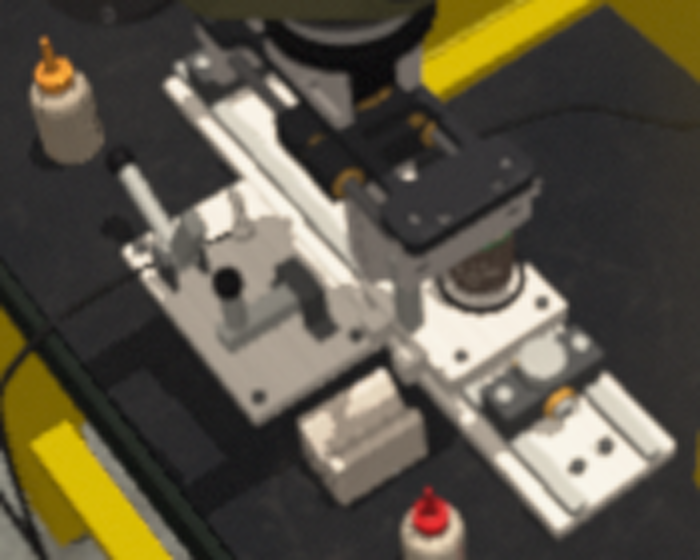

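```bash
python3 -m creep '[{"tx":0,"ty":0,"tz":0.006,"turn":0,"fingers":0},{"tx":0,"ty":0,"tz":0.012,"turn":0,"fingers":0},{"tx":0,"ty":0,"tz":0.018,"turn":0,"fingers":0},{"tx":0,"ty":0,"tz":0.024,"turn":0,"fingers":0},{"tx":0,"ty":0,"tz":0.029,"turn":0,"fingers":0},{"tx":0,"ty":0,"tz":0.034,"turn":0,"fingers":0},{"tx":0,"ty":0,"tz":0.034,"turn":0,"fingers":0}]'
python3 st.py
```

```text
clock: 13.65
eef_pos: [493.0, 61.7, 34.1]
eef_rot: [-1.571, -0.001, 3.116]
wrist_force: [1.1, 2.0, 0.8]
finger_gap: 0.7
clk 13.65 local [-33.3 -45.3  34.1] world [493.   61.7  34.1] rot [-1.571e+00 -1.000e-03  3.116e+00] F [1.1 2.  0.8] gap 0.7 j [0.05 0.35 1.81 0.   0.98 1.65]
```

```bash
python3 -m creep '[{"tx":0,"ty":0,"tz":0.005,"turn":0,"fingers":0},{"tx":0,"ty":0,"tz":0.01,"turn":0,"fingers":0},{"tx":0,"ty":0,"tz":0.015,"turn":0,"fingers":0},{"tx":0,"ty":0,"tz":0.015,"turn":0,"fingers":0}]'
python3 st.py
```

```text
clock: 14.05
eef_pos: [493.0, 61.4, 34.2]
eef_rot: [-1.576, -0.0, 3.116]
wrist_force: [3.0, 25.6, 0.3]
finger_gap: 0.6
clk 14.05 local [-33.3 -45.6  34.2] world [493.   61.4  34.2] rot [-1.576 -0.     3.116] F [ 3.  25.6  0.3] gap 0.6 j [0.05 0.35 1.81 0.01 0.98 1.64]
```

The carriage is against the stop (25 N at y −45.6, against −45.2 predicted). I'll back off and lift clear.

```bash
python3 -m creep '[{"tx":0,"ty":0,"tz":0,"turn":0,"fingers":0},{"tx":0,"ty":0,"tz":-0.03,"turn":0,"fingers":0},{"tx":0,"ty":0,"tz":-0.08,"turn":0,"fingers":0},{"tx":0,"ty":-0.1,"tz":-0.08,"turn":0,"fingers":0},{"tx":0,"ty":-0.3,"tz":-0.08,"turn":0,"fingers":0},{"tx":0,"ty":-0.5,"tz":-0.08,"turn":0,"fingers":0},{"tx":0,"ty":-0.5,"tz":-0.08,"turn":0,"fingers":0},{"tx":0.2,"ty":-0.5,"tz":-0.08,"turn":0,"fingers":0},{"tx":0.4,"ty":-0.5,"tz":-0.08,"turn":0,"fingers":0},{"tx":0.6,"ty":-0.5,"tz":-0.08,"turn":0,"fingers":0},{"tx":0.65,"ty":-0.5,"tz":-0.08,"turn":0,"fingers":0},{"tx":0.65,"ty":-0.5,"tz":-0.08,"turn":0,"fingers":0}]'
python3 st.py;  python3 - <<'E'
from cell import optics
from h import *
c=optics.camera("scene"); pickle.dump(c,open("sceneF.pkl","wb")); crop(c,180,180,355,320,4,'pics/s12.png')
c=optics.camera("top"); pickle.dump(c,open("topF.pkl","wb"));crop(c,220,185,420,315,4,'pics/t12.png')
E
```

```text
clock: 15.25
eef_pos: [363.0, 80.4, 134.3]
eef_rot: [-1.575, 0.0, 3.116]
wrist_force: [1.5, -0.4, -0.5]
finger_gap: 0.6
clk 15.25 local [-163.7  -29.2  134.3] world [363.   80.4 134.3] rot [-1.575  0.     3.116] F [ 1.5 -0.4 -0.5] gap 0.6 j [ 0.12 -0.07  2.03  0.    1.18  1.71]
```

View pics/s12.png

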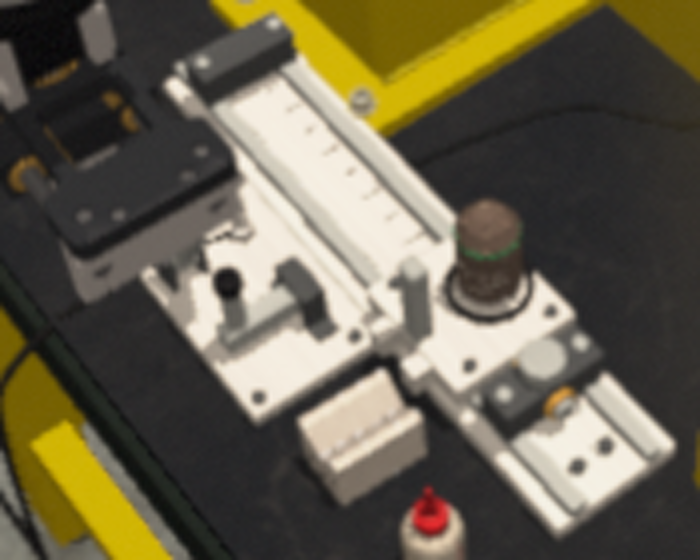

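View pics/t12.png

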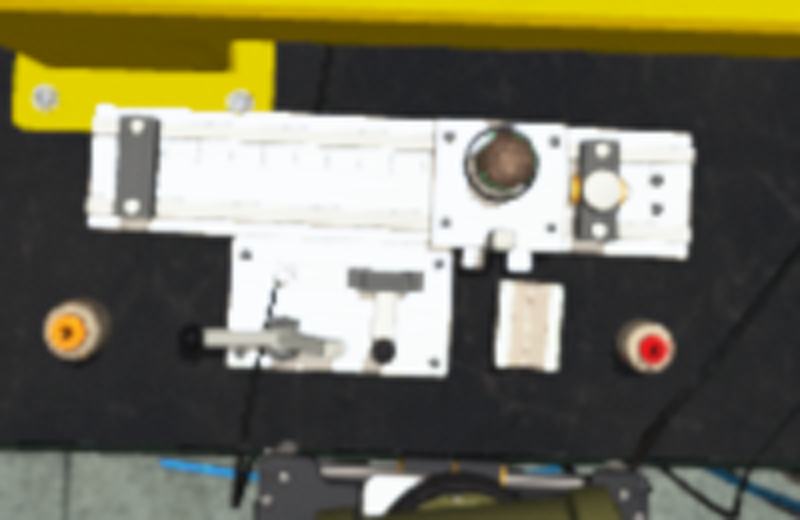

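Run:
```python
from h import *
import numpy as np
q=np.load('q.npy');cc,n=np.cos(q[2]),np.sin(q[2])
def loc(c,u,v,z):
    w=plane(c,u,v,z); d=w[:2]-q[:2]; return np.array([cc*d[0]+n*d[1],-n*d[0]+cc*d[1]])
# track shift of bright/dark texture: plate's 4 screw holes, top view
t0=load('top0.pkl');t1=load('topF.pkl')
for a,b in (((342,131),(448,137)),((447,136),(555,142)),((336,216),(445,222)),((442,222),(550,228))):
    print('hole travel',np.round(loc(t1,220+b[0]/4,185+b[1]/4,36)-loc(t0,220+a[0]/4,185+a[1]/4,36),1))
g=[]
for p in ((601,150),(599,231)): g.append(loc(t1,220+p[0]/4-.4,185+p[1]/4-.4,44))
print('stop screws',np.round(g,1),'mid',np.round(np.mean(g,0),1))
hl=[loc(t1,220+p[0]/4-.4,185+p[1]/4-.4,36) for p in ((448,137),(555,142),(445,222),(550,228))]; print('carriage mid',np.round(np.mean(hl,0),1))
s=load('sceneF.pkl'); crop(s,270,225,350,285,10,'pics/s13.png')
```

```text
hole travel [ -0.5 -64.3]
hole travel [ -0.4 -65.7]
hole travel [ -0.4 -65.9]
hole travel [ -0.5 -65.4]
stop screws [[  23.8 -124.8]
 [ -24.8 -125.4]] mid [  -0.5 -125.1]
carriage mid [  1.6 -65. ]
```

View pics/s13.png

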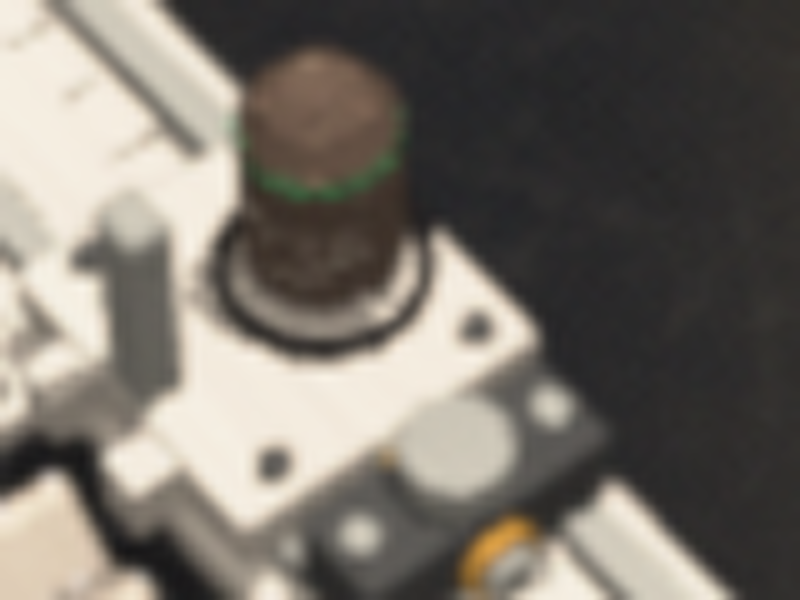

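Close-up: the carriage is against the stud at (385,455), and the objective stands upright in its ring at (320,200). The middles measure 60.1 mm apart. Handing in.

```bash
python3 -c "
from cell import manip; print(manip.sign_off())"; python3 st.py
```

```text
the job is handed in; nothing more can be done
None
the job is handed in; nothing more can be done
```

The carriage is freed and resting against the studded stop, and the job is handed in; no verdict is reported. The clock read about 15 s of the 43 s allowed at the last check. With closed fingers I threw the keeper over, drew the bolt back, then pushed the lug until the carriage met the stop, and pulled the arm clear.

Last checks, from the camera images unless noted:
- **Keeper:** about 1.1 rad when I last measured it, and still over in the later pictures.
- **Bolt:** about 18 mm drawn, with about 11 N at the wrist when it reached its end.
- **Carriage:** moved about 65 mm, and its middle is about 60.1 mm from the studded stop's. Pushing against the stop gave about 26 N before I backed off.
- **Objective:** standing upright in its ring by eye in both views; I did not measure its tilt or offset.
- **Bystanders:** both bottles and the vee block look unmoved by eye in the last top view. The arm was clear, with only noise-level force at the wrist.

**What disagreed:** the reported tool height was about 31 mm below the finger tips seen by the camera. I lowered over free table to a reading of −17 mm without contact, which fits the camera, and used the camera height from then on.

One early move was refused because a row lacked "ty"; nothing moved.

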